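Unlock the parts cages with the square key

TASK

Take the square-shanked key out of its wooden stand and push it fully home into the one of the three cylinder locks whose square socket fits it. Then turn it clockwise (seen from above) to its stop, about 70 degrees, and leave the key seated upright in the turned lock; do not turn the other two locks, and do not knock aside the piston, the ball joint or the wrench.

Things in the scene. Friction and masses are not known exactly. Their poses are not given: they have to be found in the camera images.
- key_grip (a point): Centre of the key's flat upright grip plate: 56 mm wide (x), 14 mm thick (y), 50 mm tall (z). Bare steel key, 98 mm tall, 0.2 to 0.45 kg; this point is on its axis, 25 mm below its top, 33 mm above its collar's underside. z up. It starts upright in the stand, shank in the hole, collar resting on the stand's top, at any yaw.
- key_foot (a point): Lower end of the key's shank, 73 mm below key_grip; same axes. Shank: 20 x 20 mm square, 40 mm long, lowest 6 mm tapering to 12 x 12; its flats face along x and y, so it fits a square socket in any of four quarter turns. Above it a round collar 40 mm across, 8 mm thick, then the grip plate.
- stand_mouth (a point): Centre of the mouth of the round hole in the wooden key stand, a block 85 x 85 mm, 55 mm tall, fixed to the bench. The hole is 31 mm across and 48 mm deep: the key's yaw in it is free. z up.
- lock_15_socket (a point): Centre of the mouth of the SMALL square socket, 15 x 15 mm, 44 mm deep; the key does not enter it. Axes as lock_23's. The locks stand in a row 95 mm apart, in any order, on a fixed grey console (130 x 320 mm, 30 high). Each: dark steel block 84 x 84 mm, 40 high, with a brass cylinder 59 mm across standing 12 mm out of it, top 82 mm above the bench.
- lock_23_socket (a point): Centre of the mouth (top face of the cylinder) of the MIDDLE socket, 23 x 23 mm, 44 mm deep: the one that fits the key. The shank enters with 1.5 mm to spare each side until the collar rests on the top face, its foot 40 mm below this point; up to 0.16 rad of play either way before the cylinder follows. Axes turn with the cylinder: x, y square to the socket's sides, z up.
- lock_30_socket (a point): Centre of the mouth of the LARGE square socket, 30 x 30 mm, 44 mm deep; the key is loose in it and cannot turn it. Axes as lock_23's.
- lock_15 (a joint): Turn of the small lock's cylinder, rad: 0 shut, grows clockwise seen from above, stop at 1.2. Starts between 0 and 0.15.
- lock_23 (a joint): Turn of the middle lock's cylinder, rad: 0 shut, grows clockwise seen from above, stop at 1.2 (open). Starts between 0 and 0.15; friction about 0.06 N m, no spring: it stays where it is left.
- lock_30 (a joint): Turn of the large lock's cylinder, rad: 0 shut, grows clockwise seen from above, stop at 1.2. Starts between 0 and 0.15.
- piston: Bystander: aluminium engine piston standing upright, 76 mm across, 66 mm tall, origin at the centre of its underside; about 130 mm beyond the key stand. Leave it where it is.
- ball_joint: Bystander: dark steel ball joint standing on its 52 mm wide foot, 75 mm tall, origin at the centre of its underside; about 120 mm on the robot's side of the key stand. Leave it where it is.
- wrench: Bystander: steel wrench 190 mm long lying flat on the bench on the robot's side of the lock console, along x of its own axes. Leave it where it is.
Not all that is in view belongs to the job. What is shaped like the part that bears key_grip but green, pink or turquoise is not meant.

How it is judged:
On the way, in this order (a step that is already met when the one before it is completed fails the run):
1. the key is fully home in the middle-sized lock, before that lock has been turned (z of key_foot in the frame of lock_23_socket below -0.036 m and horizontal distance between key_foot and lock_23_socket below 0.006 m and value of joint lock_23 below 0.6 rad), for 0.1 s.
2. the key, still home, has turned the lock to its stop (z of key_foot in the frame of lock_23_socket below -0.034 m and horizontal distance between key_foot and lock_23_socket below 0.006 m and value of joint lock_23 above 1.05 rad), for 0.1 s.
At the end, for the whole second after the job is handed in: The middle-sized lock is turned to at least 1.05 rad (stop at 1.2) and at rest, the key stands in it, its foot at least 35 mm below the socket's mouth and within 6 mm of its centre, tilted less than 0.12 rad; the other two locks are below 0.4 rad (value of joint lock_23 above 1.05 rad and z of key_foot in the frame of lock_23_socket below -0.035 m and horizontal distance between key_foot and lock_23_socket below 0.006 m and angle between key_grip's own z axis and vertical below 0.12 rad and velocity of joint lock_23 below 0.05 rad/s and value of joint each of lock_15, lock_30 below 0.4 rad); the robot touches nothing.
It fails at once if one of the other locks is turned past 0.4 rad (value of joint any of lock_15, lock_30 above 0.4 rad).
It fails at once if the piston, ball joint or wrench is moved more than 50 mm (distance of any of piston, ball_joint, wrench from where it was at the start of the episode above 0.05 m).
It also fails if it takes over 48 s, if anything falls off the work surface, if the arm or the gripper's body presses on something with over 40 N, if the wrist force passes 120 N, or if a joint passes its speed limit or range.

ROBOT

A 6-joint arm with a two-finger parallel gripper is mounted at the origin on the work surface. World frame = base frame: x ahead of the robot, y to its left, z up, the work surface at z = 0. Lengths are in m, angles in rad, forces in N, time in s.
With the tool pointing down it reaches from about 0.35 to 0.975 m from the base axis. Payload 4.9 kg.
Tool frame: the origin (TCP) lies at the very end of the fingers, on their centre line; the grasp point (between the pads) lies 19 mm behind it; z points along the fingers, y is the line along which they close (so a half turn about z gives the same grasp; the last joint's range is limited). The gripper opens to 85 mm and grips with 20 to 120 N. Pads are 22 mm wide; open, the fingers measure 114 mm over their backs; the gripper's body (76 mm by 85 mm) begins 54 mm behind the grasp point. The pads swing forward as they close: fully open they stand 13 mm farther back than shut.
Start: joints at [-1.352, 0.053, 1.613, -0, 1.476, -0.119], TCP at [0.207, -0.59, 0.231] pointing down, gripper open.
Joint ranges: [-3.01, 3.01], [-1.01, 2.22], [0.06, 2.58], [-1.02, 4.17], [0.09, 2.62], [-3.14, 3.14]. Speed limits (rad/s): [2.57, 2.57, 3.14, 3.14, 3.14, 3.14].

INTERFACE

Orientations are given as a rotation vector (axis times angle).
In Python, from station import * gives the robot as it stands.
- The arm moves only by the shell command python3 -m crank 'ROWS' [OPENING] [FORCE]. ROWS is JSON, a list of rows, each an object with "offset": the shift along the tool's x, y, z in m, a list of three; "twist": the turn, a rotation vector about the tool's x, y, z in degrees, a list of three. In form: [{"offset": [x, y, z], "twist": [rx, ry, rz]}, ...]. A call has 1 to 20 rows; each row is the pose to reach, as a shift and turn from the pose commanded when the call began, along the tool's axes at that moment; what a row does not reach only later rows make up. A row lasts 1/8 s, in which the tool goes at most 62.5 mm and 10.7 degrees, less where a joint would pass 70% of its speed; a pose out of reach is approached as far as the arm can. A call with a gripper value outside its range is refused whole. OPENING is the opening, from 0 (shut) to 1 (fully open), set as the call begins (- or left out, the last holds). The fingers move at their own pace and stop on an object; FORCE is the grip in N (left out, the last holds). Time passes only in rows, so rows that repeat a pose let the fingers close. It gives the time, the measured TCP pose, the force, the opening and the grip force at its end, in the units of the state.
- get_obs(): the state, without advancing time (a new reading comes with each control period).
- get_image(name): name is "scene" or "top" or "wrist"; returns the picture (420x560x3 uint8, red, green, blue); there is no depth.
- get_calibration(name): a dict with "intrinsics" (3x3 intrinsics, pixels), "world_from_camera" (4x4, takes a point from camera to world coordinates); the wrist camera has in their place "tool_from_camera" (4x4, takes a point from camera to tool coordinates, whose origin is the TCP and whose axes are the flange's). Camera axes: x right, y up, looking along -z (the intrinsics and any distortion apply to the point x, -y, -z); pixel columns grow to the right and rows downward; lengths in m; the calibration is good to about 2 mm. A picture is of the moment at which its call begins: read the wrist's pose just before it. get_calibration takes no time and is no camera call.
- finish_job(): hands the job in; it is judged then, once.
Trained networks look in the newest picture that a camera, given by its name, has taken for a name from the list of things; names that differ only in an ending like _2 or _b are one class to them, and where a whole thing is asked for, a point or a joint stands for the part that bears it (a point fixed in the world has none). Each returns a list of dicts, best first, with "confidence" (0 to 1); they miss things now and then, are a little off and sometimes report something else, mostly with a low value. They report only what shows in the picture. A call takes as long as a camera call. They do not tell look-alikes from the thing itself.
- cut_out(query, camera): "region" (420x560 bool, what is visible of it) and "rect" ([centre column, centre row, width, height] in pixels, round what is visible of it).
The state is a dict: "t": time; "q": joint angles; "dq": joint speeds; "effort": joint torques, N m; "tool_pos": TCP position; "tool_rot": TCP orientation; "contact_force": force on the tool from outside, world axes, zero at the start; "wrist_torque": the same for the moment, N m; "opening": finger opening in m; "grip_force": force on a finger pad.
Only numpy, scipy, OpenCV 4.12 (cv2) and the standard library are available. Lean on these libraries where they do the work, as an engineer would, in place of code of your own. Each camera call takes 0.05 s, during which the arm holds its last target. There are 200 camera calls.

## Working session

There is one attempt and no reset: what is moved stays moved. The work goes in short steps, Python scripts to look and compute and a shell command to move; the robot and the scene stay as the last step left them, time stands still between calls to the robot, and variables do not carry over. Pictures are saved under pics/ and viewed, at most 10 in all, crops included, and the job is handed in when it is done.

```bash
mkdir -p pics; ls; cat > h.py <<'E'
from station import *
import numpy as np, cv2
from scipy.spatial.transform import Rotation as R
def save(n,im): cv2.imwrite(f'pics/{n}.png',im[:,:,::-1])
def cam(name,obs=None):
    c=get_calibration(name); K=np.array(c['intrinsics'])
    if 'world_from_camera' in c: T=np.array(c['world_from_camera'])
    else:
        o=obs or get_obs(); W=np.eye(4); W[:3,:3]=R.from_rotvec(o['tool_rot']).as_matrix(); W[:3,3]=o['tool_pos']
        T=W@np.array(c['tool_from_camera'])
    return K,T,c
def pix2z(K,T,u,v,z):
    d=np.linalg.inv(K)@[u,v,1]; d=T[:3,:3]@(d*[1,-1,-1]); o=T[:3,3]
    return o+d*(z-o[2])/d[2]
def proj(K,T,p):
    q=T[:3,:3].T@(np.array(p)-T[:3,3]); q=K@(q*[1,-1,-1]); return q[:2]/q[2]
E
python3 - <<'E'
from h import *
for n in ['top','scene']:
    im=get_image(n); save(n,im); K,T,c=cam(n); print(n,c)
    for q in ['key_grip','stand_mouth','lock_15_socket','lock_23_socket','lock_30_socket','lock_23']:
        try: print(q,[(np.round(d['rect'],1).tolist(),round(d['confidence'],2)) for d in cut_out(q,n)[:5]])
        except Exception as e: print(q,e)
print(get_calibration('wrist')); print(get_obs())
E
```

```text
pics
top {'intrinsics': array([[444.13277132,   0.        , 278.14646179],
       [  0.        , 444.13277132, 207.67254566],
       [  0.        ,   0.        ,   1.        ]]), 'world_from_camera': array([[ 0.01595076,  0.99044603, -0.13697533,  0.41559489],
       [-0.99983772,  0.01465256, -0.01048075, -0.10039257],
       [-0.00837358,  0.13712027,  0.99051901,  1.09427579],
       [ 0.        ,  0.        ,  0.        ,  1.        ]])}
key_grip [([324.6, 248.3, 15.4, 23.1], 0.79), ([422.2, 191.9, 28.8, 16.1], 0.78), ([401.0, 148.4, 25.0, 29.2], 0.76), ([368.8, 207.6, 14.7, 27.1], 0.64), ([314.0, 161.6, 22.3, 17.3], 0.58)]
stand_mouth [([365.5, 211.9, 44.3, 42.8], 0.91), ([356.6, 156.8, 33.1, 35.2], 0.22)]
lock_15_socket [([175.7, 200.7, 25.5, 25.7], 0.81)]
lock_23_socket [([253.6, 201.9, 26.8, 24.6], 0.95)]
lock_30_socket [([253.4, 199.8, 26.7, 24.5], 0.42)]
lock_23 [([174.2, 198.1, 25.9, 25.8], 0.81), ([254.9, 201.4, 23.8, 25.8], 0.76), ([214.8, 199.8, 24.8, 25.7], 0.72), ([355.1, 159.2, 33.2, 35.0], 0.62), ([386.4, 253.6, 22.0, 18.3], 0.61)]
scene {'intrinsics': array([[411.8
[... 1497 characters left out ...]
        1.00000000e+00]])}
{'t': 0.7, 'q': array([-1.35201825e+00,  5.26644551e-02,  1.61288762e+00, -1.47165937e-05,
        1.47600234e+00, -1.19000407e-01]), 'dq': array([-0.00053095,  0.00055609, -0.0013188 ,  0.00043724,  0.00059832,
       -0.00049328]), 'effort': array([ 3.09495226e-04, -3.93553305e+01, -3.70365107e+01,  1.13712986e-05,
        4.84560824e-04,  1.53747879e-05]), 'tool_pos': array([ 0.20711307, -0.58967043,  0.23133304]), 'tool_rot': array([ 3.09685558e+00,  5.28058059e-01, -1.99880707e-05]), 'contact_force': array([-1.28312834,  0.38000665, -1.23018584]), 'wrist_torque': array([-0.01433617, -0.03056082,  0.01028193]), 'grip_force': 0.0, 'opening': 0.08512150200759681}
```

```bash
python3 - <<'E'
from h import *
im=cv2.imread('pics/top.png')[120:300,140:450]; cv2.imwrite('pics/topc.png',cv2.resize(im,(800,464),interpolation=cv2.INTER_CUBIC))
im=cv2.imread('pics/scene.png')[150:330,60:460]; cv2.imwrite('pics/scc.png',cv2.resize(im,(800,360),interpolation=cv2.INTER_CUBIC))
E
```

```text
(no output)
```

View pics/topc.png

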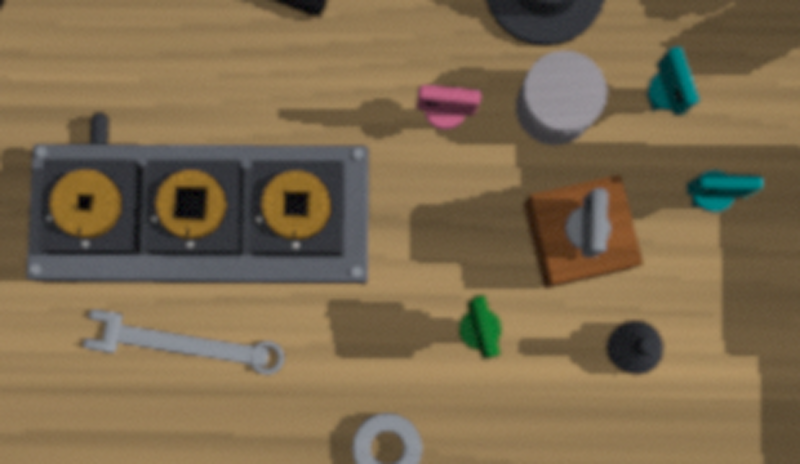

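View pics/scc.png

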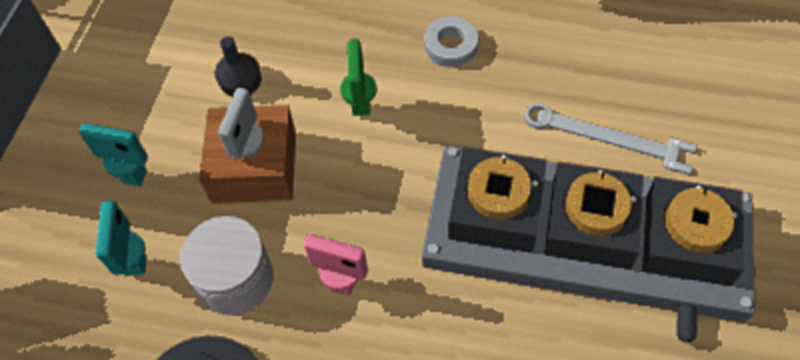

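Steel key (bare grey) stands in the wooden stand at top pixel (369,208). Look-alikes are green (324,248), pink (314,162) and turquoise (401,148) and (422,192), all rejected by colour and because they are not in the stand. Locks left to right in the top view: small (175,200), large (214,200) and middle-sized (254,201), which is my target.

```bash
python3 - <<'E'
from h import *
K,T,c=cam('top'); cut=lambda q,n:cut_out(q,n)
im=get_image('top')
best=[d for d in cut_out('key_grip','top') if abs(d['rect'][0]-369)<8 and abs(d['rect'][1]-208)<10][0]
m=best['region']; ys,xs=np.nonzero(m)
print('rect',best['rect'])
# grip top bar: brightest portion
print('key axis', pix2z(K,T,xs.mean(),ys.mean(),0.085))
# bar endpoints by hand from crop (crop px/2.58+off), top face z=.113
f=800/310
for u,v in [(597,192),(596,250),(587,228)]:
    print(pix2z(K,T,u/f+140,v/f+120,0.113))
for n,(u,v) in dict(l23=(296,204),l30=(191,204),l15=(85,203)).items(): print(n,pix2z(K,T,u/f+140,v/f+120,0.082))
corn=[(528,199),(620,178),(641,264),(548,285)]
P=[pix2z(K,T,u/f+140,v/f+120,0.055 if i<2 else .055) for i,(u,v) in enumerate(corn)]; print('stand',np.mean(P,0))
P=[pix2z(K,T,u/f+140,v/f+120,.03) for u,v in [(41,152),(359,153),(358,272),(36,269)]];print('console',P,np.mean(P,0))
print(R.from_rotvec(get_obs()['tool_rot']).as_matrix())
E
```

```text
rect [368.5, 207.2, 17.7, 26.9]
key axis [ 0.56111448 -0.29702562  0.085     ]
[ 0.58432887 -0.29787771  0.113     ]
[ 0.53371583 -0.29637306  0.113     ]
[ 0.55271107 -0.2888647   0.113     ]
l23 [ 0.57486868 -0.03524435  0.082     ]
l30 [0.57349329 0.05878176 0.082     ]
l15 [0.57300903 0.15389575 0.082     ]
stand [ 0.55776827 -0.29745246  0.055     ]
console [array([0.62940966, 0.2111328 , 0.03      ]), array([ 0.63273831, -0.09037343,  0.03      ]), array([ 0.51973832, -0.09121002,  0.03      ]), array([0.51799886, 0.20982507, 0.03      ])] [0.57497129 0.0598436  0.03      ]
[[ 9.43466929e-01  3.31466672e-01  1.45508677e-05]
 [ 3.31466672e-01 -9.43466927e-01 -4.67951810e-05]
 [-1.78278045e-06  4.89728334e-05 -9.99999999e-01]]
```

```bash
python3 -m crank '[{"offset":[0.06,-0.022,0],"twist":[0,0,5]},{"offset":[0.12,-0.045,0],"twist":[0,0,10]},{"offset":[0.18,-0.067,0],"twist":[0,0,15]},{"offset":[0.24,-0.09,0],"twist":[0,0,19.4]},{"offset":[0.3,-0.112,0.005],"twist":[0,0,19.4]},{"offset":[0.36,-0.135,0.01],"twist":[0,0,19.4]},{"offset":[0.41,-0.153,0.011],"twist":[0,0,19.4]},{"offset":[0.428,-0.16,0.011],"twist":[0,0,19.4]},{"offset":[0.428,-0.16,0.011],"twist":[0,0,19.4]},{"offset":[0.428,-0.16,0.011],"twist":[0,0,19.4]},{"offset":[0.428,-0.16,0.011],"twist":[0,0,19.4]}]' 1 40
python3 - <<'E'
from h import *
o=get_obs(); im=get_image('wrist'); save('w1',im); K,T,c=cam('wrist',o); print(o['tool_pos'],R.from_rotvec(o['tool_rot']).as_matrix().round(3))
for q in ['key_grip','stand_mouth']:
    for d in cut_out(q,'wrist'):
        ys,xs=np.nonzero(d['region']); print(q,d['rect'],d['confidence'],pix2z(K,T,xs.mean(),ys.mean(),.09 if q[0]=='k' else .055))
E
```

```text
t: 2.17
tool_pos: [0.5569, -0.2982, 0.2204]
tool_rot: [3.141, -0.005, -0.0]
contact_force: [0.8, 0.3, 0.1]
opening: 0.0851
grip_force: 0.0
[ 0.55689483 -0.29818401  0.22044516] [[ 1.    -0.003 -0.   ]
 [-0.003 -1.    -0.   ]
 [-0.     0.    -1.   ]]
key_grip [406.0, 152.8, 77.2, 41.9] 0.96 [ 0.60439368 -0.41139912  0.09      ]
key_grip [368.0, 43.9, 53.6, 78.4] 0.87 [ 0.69339603 -0.37311172  0.09      ]
key_grip [195.4, 277.0, 43.9, 70.2] 0.83 [ 0.48765446 -0.21727493  0.09      ]
key_grip [280.8, 197.7, 36.5, 70.5] 0.72 [ 0.565296  -0.2996859  0.09     ]
key_grip [130.0, 73.8, 82.6, 46.1] 0.65 [ 0.67299171 -0.17978688  0.09      ]
stand_mouth [277.1, 187.9, 89.8, 96.1] 0.94 [ 0.56991376 -0.29933576  0.055     ]
stand_mouth [280.1, 198.3, 39.8, 65.7] 0.42 [ 0.55636629 -0.29946827  0.055     ]
```

View pics/w1.png

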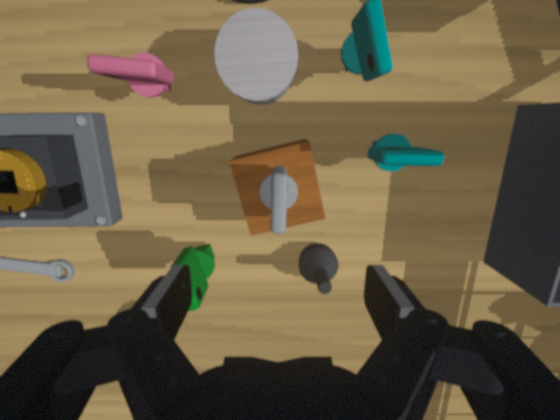

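The wrist close view shows the bare steel key in the stand, with its bar running from about (280,168) to (279,232) and its collar at (279,190). The ball joint is at (318,263).

```bash
python3 - <<'E'
from h import *
K,T,c=cam('wrist')
for u,v,z in [(280,170,.113),(279,231,.113),(279.5,200.5,.113),(278.5,188,.055),(279,190,.063),(14,182,.082)]: print(u,v,pix2z(K,T,u,v,z))
im=cv2.imread('pics/w1.png')[120:260,200:360]; cv2.imwrite('pics/w1c.png',cv2.resize(im,None,fx=4,fy=4,interpolation=cv2.INTER_CUBIC))
E
```

```text
280 170 [ 0.59377648 -0.3006746   0.113     ]
279 231 [ 0.53893245 -0.29972907  0.113     ]
279.5 200.5 [ 0.56721394 -0.30021665  0.113     ]
278.5 188 [ 0.56562819 -0.29949227  0.055     ]
279 190 [ 0.5652678  -0.29998728  0.063     ]
14 182 [ 0.57822371 -0.04551041  0.082     ]
```

View pics/w1c.png

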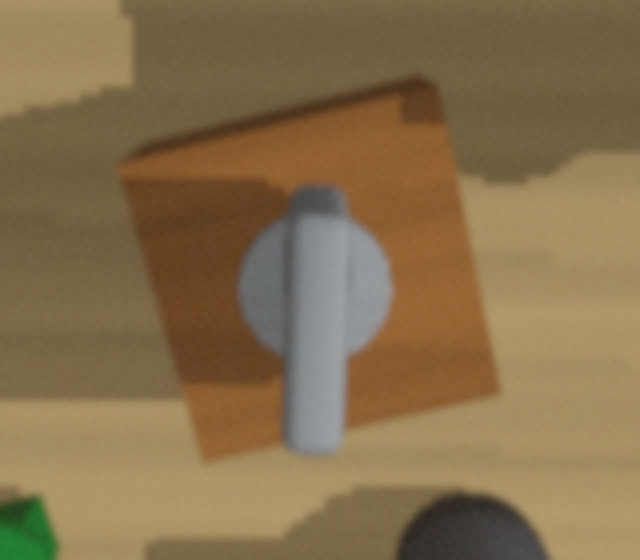

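```bash
python3 -m crank '[{"offset":[0.007,0.001,0.04],"twist":[0,0,0.5]},{"offset":[0.007,0.001,0.08],"twist":[0,0,0.5]},{"offset":[0.007,0.001,0.11],"twist":[0,0,0.5]},{"offset":[0.007,0.001,0.13],"twist":[0,0,0.5]},{"offset":[0.007,0.001,0.148],"twist":[0,0,0.5]},{"offset":[0.007,0.001,0.148],"twist":[0,0,0.5]},{"offset":[0.007,0.001,0.148],"twist":[0,0,0.5]}]' 1 40 && python3 -m crank '[{"offset":[0,0,0],"twist":[0,0,0]},{"offset":[0,0,0],"twist":[0,0,0]},{"offset":[0,0,0],"twist":[0,0,0]},{"offset":[0,0,0],"twist":[0,0,0]},{"offset":[0,0,0],"twist":[0,0,0]},{"offset":[0,0,0],"twist":[0,0,0]},{"offset":[0,0,0],"twist":[0,0,0]},{"offset":[0,0,0],"twist":[0,0,0]}]' 0 60
```

```text
t: 3.2
tool_pos: [0.5657, -0.2984, 0.0736]
tool_rot: [3.14, -0.015, 0.003]
contact_force: [-0.1, 0.8, 0.7]
opening: 0.0856
grip_force: 0.0
t: 4.2
tool_pos: [0.5651, -0.2981, 0.0726]
tool_rot: [3.141, -0.015, 0.001]
contact_force: [-0.6, -1.4, 2.5]
opening: 0.013
grip_force: 61.3
```

```bash
python3 -m crank '[{"offset":[0,0,-0.015],"twist":[0,0,0]},{"offset":[0,0,-0.04],"twist":[0,0,0]},{"offset":[0,0,-0.08],"twist":[0,0,0]},{"offset":[0,0,-0.12],"twist":[0,0,0]},{"offset":[0,0,-0.147],"twist":[0,0,0]},{"offset":[0,0,-0.147],"twist":[0,0,0]}]' && python3 -m crank '[{"offset":[0.001,-0.015,0],"twist":[0,0,-9]},{"offset":[0.003,-0.04,0],"twist":[0,0,-18]},{"offset":[0.005,-0.07,0],"twist":[0,0,-27]},{"offset":[0.006,-0.105,0],"twist":[0,0,-36]},{"offset":[0.008,-0.14,0],"twist":[0,0,-45]},{"offset":[0.009,-0.175,0],"twist":[0,0,-54]},{"offset":[0.01,-0.21,0],"twist":[0,0,-63]},{"offset":[0.011,-0.235,0],"twist":[0,0,-72]},{"offset":[0.011,-0.252,0],"twist":[0,0,-81]},{"offset":[0.011,-0.26,0],"twist":[0,0,-90]},{"offset":[0.011,-0.26,0],"twist":[0,0,-90]},{"offset":[0.011,-0.26,0],"twist":[0,0,-90]},{"offset":[0.011,-0.26,0],"twist":[0,0,-90]}]'
python3 - <<'E'
from h import *
o=get_obs(); im=get_image('wrist'); save('w2',im); K,T,c=cam('wrist',o); print(o['tool_pos'],R.from_rotvec(o['tool_rot']).as_matrix().round(4))
for q in ['lock_23_socket','lock_30_socket']:
    for d in cut_out(q,'wrist'):
        ys,xs=np.nonzero(d['region']); print(q,d['rect'],d['confidence'],pix2z(K,T,xs.mean(),ys.mean(),.082))
save('t2',get_image('top'))
E
```

```text
t: 4.95
tool_pos: [0.5657, -0.2982, 0.2223]
tool_rot: [3.139, -0.015, 0.006]
contact_force: [-0.1, 0.1, -4.2]
opening: 0.0133
grip_force: 61.0
t: 6.58
tool_pos: [0.5781, -0.0384, 0.2187]
tool_rot: [-2.233, -2.208, 0.001]
contact_force: [-0.2, 0.1, -4.5]
opening: 0.0133
grip_force: 60.7
[ 0.5780804  -0.03836815  0.21870991] [[ 1.140e-02  9.999e-01 -1.000e-03]
 [ 9.999e-01 -1.140e-02  2.000e-04]
 [ 2.000e-04 -1.100e-03 -1.000e+00]]
lock_23_socket [276.1, 192.8, 58.1, 60.5] 0.62 [ 0.57767352 -0.0305279   0.082     ]
lock_30_socket [277.8, 94.3, 65.9, 71.2] 0.96 [0.57687696 0.06135904 0.082     ]
lock_30_socket [278.4, 289.1, 70.4, 140.4] 0.69 [ 0.57720292 -0.13037866  0.082     ]
```

View pics/w2.png

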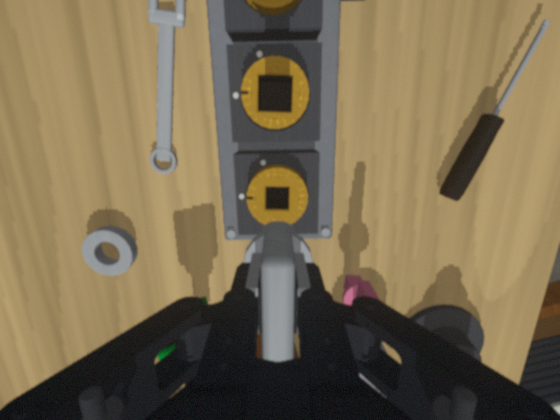

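```bash
python3 - <<'E'
from h import *
im=cv2.imread('pics/w2.png')[40:310,210:345]; a=cv2.resize(im[:165],None,fx=4.4,fy=3.6,interpolation=cv2.INTER_CUBIC)
im=cv2.imread('pics/w2.png')[165:275,225:330]; cv2.imwrite('pics/w2c.png',cv2.resize(im,None,fx=5,fy=5,interpolation=cv2.INTER_CUBIC))
E
```

```text
(no output)
```

View pics/w2c.png

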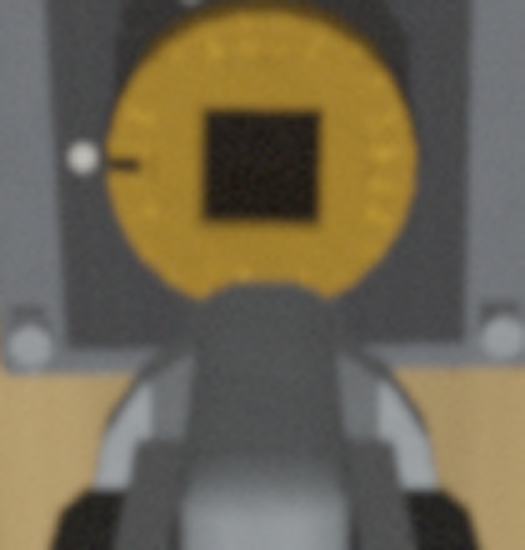

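```bash
cat > f.py <<'E'
from h import *
def toolpix(u,v,z):
    c=get_calibration('wrist'); return pix2z(np.array(c['intrinsics']),np.array(c['tool_from_camera']),u,v,z)
def socket(im,box,K,T,thr=45):
    x0,x1,y0,y1=box; g=im[y0:y1,x0:x1].max(2); g=cv2.resize(g,None,fx=4,fy=4,interpolation=cv2.INTER_CUBIC)
    cs,_=cv2.findContours((g<thr+25).astype(np.uint8),cv2.RETR_EXTERNAL,cv2.CHAIN_APPROX_NONE)
    c=max(cs,key=cv2.contourArea)[:,0]/4+[x0-.375,y0-.375]
    P=np.array([pix2z(K,T,u,v,.082)[:2] for u,v in c]); r=cv2.minAreaRect((P*1000).astype(np.float32)); return r
E
python3 - <<'E'
from f import *
im=cv2.imread('pics/w2.png')[:,:,::-1]; K,T,c=cam('wrist')
for t in (35,50,65): print(socket(im,(258,297,182,214),K,T,t), socket(im,(252,300,70,118),K,T,t))
print('face top',toolpix(278,262,-.0404),'face bottom',toolpix(278,222,.0096))
print('collar L/R',toolpix(225+97/5,165+96,.0096),toolpix(225+437/5,165+96,.0096))
for p in [(108,430),(125,395),(150,365),(425,430),(408,395),(380,362)]: print(toolpix(225+p[0]/5,165+p[1]/5,.0176))
for z,r in((.0096,.02),(.0176,.02)):
  c=get_calibration('wrist'); print([((proj(np.array(c['intrinsics']),np.array(c['tool_from_camera']),[r*np.cos(a),r*np.sin(a),z])-[225,165])*5).round().tolist() for a in np.radians([-90,-60,-45,-30,30,45,60,90])])
E
```

```text
((578.0330810546875, -34.456417083740234), (20.150680541992188, 20.75128746032715), 88.14969635009766) ((577.239013671875, 60.25898742675781), (28.450834274291992, 28.05681610107422), 87.4792251586914)
((578.0765991210938, -34.46321105957031), (21.15852165222168, 21.303592681884766), 88.69254302978516) ((577.2466430664062, 60.34236526489258), (29.334775924682617, 28.84893798828125), 87.44580078125)
((577.9671020507812, -34.58441162109375), (21.902671813964844, 22.06202507019043), 88.6274642944336) ((577.30029296875, 60.39081573486328), (30.050365447998047, 29.39075469970703), 87.3641128540039)
face top [ 0.02357844  0.00066408 -0.0404    ] face bottom [0.02249348 0.00069933 0.0096    ]
collar L/R [-0.00065785 -0.01821341  0.0096    ] [-0.0006764   0.02003581  0.0096    ]
[ 0.00184471 -0.01770244  0.0176    ]
[ 0.00627549 -0.01558536  0.0176    ]
[ 0.01002011 -0.01259053  0.0176    ]
[0.00182515 0.01944062 0.0176    ]
[0.00625721 0.01732595 0.0176    ]
[0.01037665 0.01397861 0.0176    ]
[[81.0, 475.0], [102.0, 392.0], [130.0, 357.0], [167.0, 330.0], [350.0, 330.0], [388.0, 357.0], [416.0, 392.0], [437.0, 475.0]]
[[89.0, 444.0], [109.0, 365.0], [136.0, 332.0], [171.0, 305.0], [346.0, 305.0], [382.0, 331.0], [409.0, 365.0], [429.0, 444.0]]
```

```bash
python3 -m crank '[{"offset":[0.005,-0.001,0.02],"twist":[0,0,0.7]},{"offset":[0.009,-0.001,0.04],"twist":[0,0,0.7]},{"offset":[0.009,-0.001,0.06],"twist":[0,0,0.7]},{"offset":[0.009,-0.001,0.063],"twist":[0,0,0.7]},{"offset":[0.009,-0.001,0.063],"twist":[0,0,0.7]},{"offset":[0.009,-0.001,0.063],"twist":[0,0,0.7]},{"offset":[0.009,-0.001,0.063],"twist":[0,0,0.7]}]'
python3 - <<'E'
from f import *
a=get_image('scene'); save('s3',a); b=get_image('wrist'); save('w3',b)
K,T,c=cam('scene'); p=proj(K,T,[.577,-.035,.1]); print(p, proj(K,T,[.577,-.035,.082]),proj(K,T,[.577,-.035,.137]))
u,v=p.astype(int); A=cv2.resize(a[v-60:v+50,u-40:u+70],(550,550),interpolation=cv2.INTER_CUBIC)
print(u-40,v-60); save('s3c',A); save('w3c',cv2.resize(b[150:290,210:350],(560,560),interpolation=cv2.INTER_CUBIC))
E
```

```text
t: 7.65
tool_pos: [0.5781, -0.0291, 0.1574]
tool_rot: [2.244, 2.196, 0.002]
contact_force: [0.4, 0.2, -4.1]
opening: 0.0134
grip_force: 60.5
[309.76852281 236.15623169] [309.19867295 240.72138147] [311.0132271  226.18472546]
269 176
```

View pics/s3c.png

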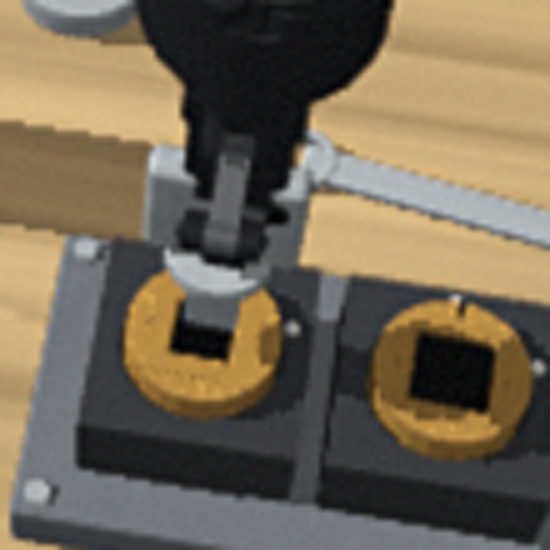

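View pics/w3c.png

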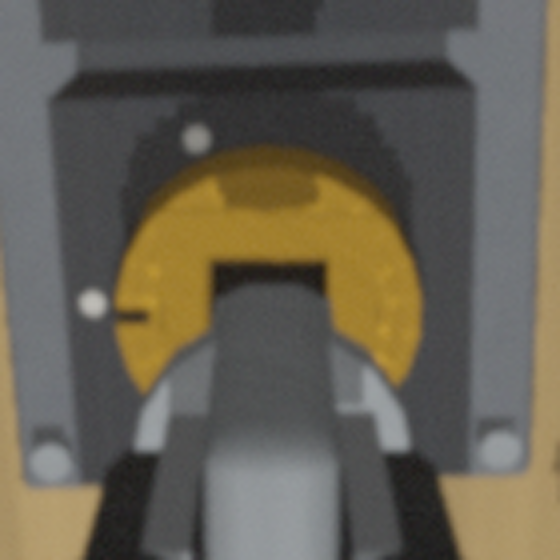

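```bash
cat > m.py <<'E'
from f import *
from scipy.optimize import least_squares
def ext(K,T,x,y,zs,r):
    a=np.linspace(0,2*np.pi,180); P=np.array([proj(K,T,[x+r*np.cos(t),y+r*np.sin(t),z]) for z in zs for t in a]); return P[:,0].min(),P[:,0].max(),P[:,1].max()
def fit(K,T,m,zs,r): 
    s=least_squares(lambda p:np.array(ext(K,T,*p,zs,r))-m,[.577,-.035],diff_step=1e-3); return s.x.round(4),s.fun.round(2)
E
python3 - <<'E'
from m import *
K,T,c=cam('scene'); f=lambda L,R_,B:np.array([269+L/5,269+R_/5,176+B/5])
print('brass',fit(K,T,f(124,283,418),[.082,.070],.0295))
g=0.1574-.0726
print('collar',fit(K,T,f(164,271,298),[.055+g,.063+g],.02), 0.055+g)
im=cv2.imread('pics/s3.png'); x0,y0=285,212
A=cv2.resize(im[y0:y0+50,x0:x0+50],(600,600),interpolation=cv2.INTER_CUBIC)
B=cv2.imread('pics/w3c.png')
cv2.imwrite('pics/s3d.png',A)
# wrist: socket visible top edge v=150+263/4 ; left/right u=210+212/4, 210+326/4
Kw,Tw,_=cam('wrist')
for p in [(212,263),(326,263)]: print('wrist socket corners',pix2z(Kw,Tw,210+p[0]/4,150+p[1]/4,.082))
for L,R_,v in [(118,422,305)]: print('brassLR',pix2z(Kw,Tw,210+L/4,150+v/4,.082),pix2z(Kw,Tw,210+R_/4,150+v/4,.082))
print(get_obs()['tool_pos'],R.from_rotvec(get_obs()['tool_rot']).as_matrix().round(4))
E
```

```text
brass (array([ 0.5813, -0.0332]), array([ 0.33, -0.32,  0.01]))
collar (array([ 0.5775, -0.0328]), array([-0.67,  0.66, -0.02])) 0.1398
wrist socket corners [ 0.56728808 -0.0235471   0.082     ]
wrist socket corners [ 0.58916924 -0.02404717  0.082     ]
brassLR [ 0.54873028 -0.03167679  0.082     ] [ 0.60772274 -0.03302534  0.082     ]
[ 0.57785396 -0.02908173  0.15704586] [[ 2.180e-02  9.998e-01  1.200e-03]
 [ 9.998e-01 -2.180e-02 -2.000e-04]
 [-2.000e-04  1.200e-03 -1.000e+00]]
```

View pics/s3d.png

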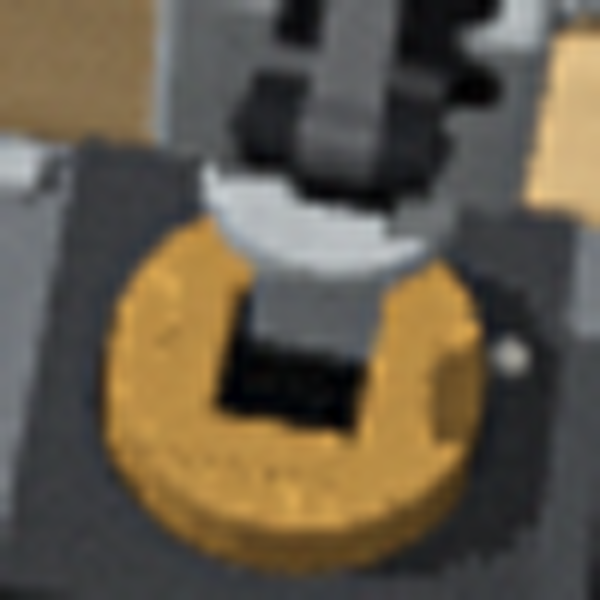

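```bash
python3 - <<'E'
from m import *
K,T,c=cam('scene'); px=lambda u,v:(285+u/12,212+v/12)
c1=pix2z(K,T,*px(217,410),.082); c2=pix2z(K,T,*px(355,437),.082); print(c1,c2,'socket centre approx',(c1+c2)/2-[.0115,0,0])
# key predicted drawn in crop coords for key axis candidates
q=lambda p:((proj(K,T,p)-[285,212])*12).round().tolist()
for X,Y in [(.5788,-.0341),(.575,-.0341)]:
  print(X,'foot',[q([X+a,Y+b,.099]) for a,b in((.006,-.006),(.006,.006))],'taper',[q([X+a,Y+b,.105]) for a,b in((.01,-.01),(.01,.01))],'shanktop',[q([X+a,Y+b,.139]) for a,b in((.01,-.01),(.01,.01))],'collar near bottom',q([X+.02,Y,.139]),'L',q([X,Y-.02,.147]),'R',q([X,Y+.02,.147]))
E
```

```text
[ 0.59076045 -0.04465677  0.082     ] [ 0.5914327  -0.02253746  0.082     ] socket centre approx [ 0.57959658 -0.03359711  0.082     ]
0.5788 foot [[257.0, 331.0], [333.0, 343.0]] taper [[230.0, 330.0], [358.0, 352.0]] shanktop [[241.0, 221.0], [374.0, 243.0]] collar near bottom [297.0, 290.0] L [187.0, 126.0] R [455.0, 169.0]
0.575 foot [[261.0, 310.0], [337.0, 322.0]] taper [[233.0, 309.0], [361.0, 330.0]] shanktop [[245.0, 199.0], [378.0, 221.0]] collar near bottom [301.0, 268.0] L [191.0, 104.0] R [458.0, 147.0]
```

The scene crop shows the shank over the near half of the middle socket, about 1.5 mm too far to +y. I'll correct that and enter slowly.

```bash
python3 -m crank '[{"offset":[-0.0014,0.0005,0.004],"twist":[0,0,0]},{"offset":[-0.0014,0.0005,0.01],"twist":[0,0,0]},{"offset":[-0.0014,0.0005,0.014],"twist":[0,0,0]},{"offset":[-0.0014,0.0005,0.018],"twist":[0,0,0]},{"offset":[-0.0014,0.0005,0.021],"twist":[0,0,0]},{"offset":[-0.0014,0.0005,0.024],"twist":[0,0,0]},{"offset":[-0.0014,0.0005,0.026],"twist":[0,0,0]},{"offset":[-0.0014,0.0005,0.026],"twist":[0,0,0]}]'
```

```text
t: 8.75
tool_pos: [0.5778, -0.0304, 0.1301]
tool_rot: [-2.245, -2.197, 0.0]
contact_force: [-0.7, 0.6, -4.4]
opening: 0.0135
grip_force: 60.7
```

```bash
python3 -m crank '[{"offset":[0,0,0.005],"twist":[0,0,0]},{"offset":[0,0,0.01],"twist":[0,0,0]},{"offset":[0,0,0.015],"twist":[0,0,0]},{"offset":[0,0,0.02],"twist":[0,0,0]},{"offset":[0,0,0.024],"twist":[0,0,0]},{"offset":[0,0,0.027],"twist":[0,0,0]},{"offset":[0,0,0.0285],"twist":[0,0,0]},{"offset":[0,0,0.0285],"twist":[0,0,0]},{"offset":[0,0,0.0285],"twist":[0,0,0]}]'
```

```text
t: 9.88
tool_pos: [0.5781, -0.0304, 0.102]
tool_rot: [2.245, 2.197, 0.0]
contact_force: [-0.0, 0.3, -4.6]
opening: 0.0133
grip_force: 60.7
```

```bash
python3 -m crank '[{"offset":[0,0,0.001],"twist":[0,0,0]},{"offset":[0,0,0.002],"twist":[0,0,0]},{"offset":[0,0,0.002],"twist":[0,0,0]},{"offset":[0,0,0.003],"twist":[0,0,0]},{"offset":[0,0,0.003],"twist":[0,0,0]}]'
```

```text
t: 10.5
tool_pos: [0.578, -0.0304, 0.0995]
tool_rot: [-2.245, -2.197, 0.0]
contact_force: [-2.8, 0.3, 1.4]
opening: 0.0135
grip_force: 61.4
```

```bash
python3 -m crank '[{"offset":[0,0.0004,0],"twist":[0,0,5]},{"offset":[-0.0001,0.0008,0],"twist":[0,0,10]},{"offset":[-0.0002,0.0012,0],"twist":[0,0,15]},{"offset":[-0.0003,0.0015,0],"twist":[0,0,20]},{"offset":[-0.0004,0.0019,0],"twist":[0,0,25]},{"offset":[-0.0006,0.0022,0],"twist":[0,0,30]},{"offset":[-0.0008,0.0026,0],"twist":[0,0,35]},{"offset":[-0.001,0.0029,0],"twist":[0,0,40]},{"offset":[-0.0013,0.0032,0],"twist":[0,0,45]},{"offset":[-0.0016,0.0034,0],"twist":[0,0,50]},{"offset":[-0.0019,0.0037,0],"twist":[0,0,55]},{"offset":[-0.0022,0.0039,0],"twist":[0,0,60]},{"offset":[-0.0022,0.0039,0],"twist":[0,0,60]},{"offset":[-0.0022,0.0039,0],"twist":[0,0,60]}]'
python3 -c "
from station import *
o=get_obs();print(o['wrist_torque'],o['q'])"
```

```text
t: 12.25
tool_pos: [0.5813, -0.0331, 0.0996]
tool_rot: [3.043, 0.78, -0.003]
contact_force: [-5.2, -0.2, 4.3]
opening: 0.0133
grip_force: 61.7
[-0.04058717  0.97440614  0.00201792] [-1.84092957e-01  7.02778061e-02  1.82343762e+00 -1.04515560e-03
  1.24923533e+00  8.85224277e-01]
```

```bash
python3 -m crank '[{"offset":[0,0.0004,0],"twist":[0,0,4]},{"offset":[-0.0001,0.0007,0],"twist":[0,0,8]},{"offset":[-0.0001,0.0009,0],"twist":[0,0,12]},{"offset":[-0.0002,0.0011,0],"twist":[0,0,14]},{"offset":[-0.0002,0.0012,0],"twist":[0,0,16]},{"offset":[-0.0002,0.0012,0],"twist":[0,0,16]},{"offset":[-0.0002,0.0012,0],"twist":[0,0,16]}]'
python3 -c "
from station import *
o=get_obs();print(o['wrist_torque'],o['q'])"
```

```text
t: 13.12
tool_pos: [0.5808, -0.0334, 0.0995]
tool_rot: [-3.121, -0.35, 0.007]
contact_force: [-9.0, 1.4, 6.7]
opening: 0.0135
grip_force: 62.2
[0.26751822 1.63047147 0.07188363] [-1.85346188e-01  7.09401480e-02  1.82274557e+00 -1.23132392e-04
  1.25224567e+00  1.16227896e+00]
```

```bash
python3 -m crank '[{"offset":[-0.001,0.0001,0],"twist":[0,0,2]},{"offset":[-0.001,0.0003,0],"twist":[0,0,4]},{"offset":[-0.001,0.0004,0],"twist":[0,0,6]},{"offset":[-0.001,0.0004,0],"twist":[0,0,6]},{"offset":[-0.001,0.0004,0],"twist":[0,0,6]}]'
python3 -c "
from station import *
o=get_obs();print(o['wrist_torque'],o['q'])"
```

```text
t: 13.75
tool_pos: [0.5805, -0.0338, 0.0996]
tool_rot: [-3.135, -0.193, 0.004]
contact_force: [-6.7, 2.7, 4.4]
opening: 0.0131
grip_force: 71.6
[0.44225995 1.11345271 1.58218008] [-1.85879521e-01  6.91306591e-02  1.82458161e+00 -4.03180298e-04
  1.25055566e+00  1.26177353e+00]
```

```bash
python3 -m crank '[{"offset":[0,0,0],"twist":[0,0,-2]},{"offset":[0,0,0],"twist":[0,0,-3]},{"offset":[0,0,0],"twist":[0,0,-3]}]' && python3 -m crank '[{"offset":[0,0,0],"twist":[0,0,0]},{"offset":[0,0,0],"twist":[0,0,0]},{"offset":[0,0,0],"twist":[0,0,0]},{"offset":[0,0,0],"twist":[0,0,0]},{"offset":[0,0,0],"twist":[0,0,0]},{"offset":[0,0,0],"twist":[0,0,0]}]' 1 && python3 -m crank '[{"offset":[0,0,-0.02],"twist":[0,0,0]},{"offset":[0,0,-0.05],"twist":[0,0,0]},{"offset":[0,0,-0.1],"twist":[0,0,0]},{"offset":[0,0,-0.15],"twist":[0,0,0]},{"offset":[-0.03,0,-0.18],"twist":[0,0,0]},{"offset":[-0.03,0,-0.18],"twist":[0,0,0]},{"offset":[-0.03,0,-0.18],"twist":[0,0,0]}]'
python3 - <<'E'
from m import *
a=get_image('scene'); b=get_image('wrist'); save('w9',b)
A=cv2.resize(a[170:280,260:380],(480,440),interpolation=cv2.INTER_CUBIC); save('s9',A)
K,T,c=cam('wrist'); u,v=proj(K,T,[.578,-.0345,.09]).astype(int); print(u,v)
u0=max(u-60,0);v0=max(v-75,0); B=cv2.resize(b[v0:v0+110,u0:u0+80],(320,440),interpolation=cv2.INTER_CUBIC); save('fin',np.hstack([A,B]))
E
```

```text
t: 14.12
tool_pos: [0.5804, -0.0337, 0.0995]
tool_rot: [-3.129, -0.269, 0.004]
contact_force: [-6.9, 1.2, 4.6]
opening: 0.0135
grip_force: 62.0
t: 14.88
tool_pos: [0.5813, -0.0344, 0.0987]
tool_rot: [-3.13, -0.267, 0.0]
contact_force: [-0.0, 0.1, -0.2]
opening: 0.0854
grip_force: 0.0
t: 15.75
tool_pos: [0.5517, -0.0394, 0.2789]
tool_rot: [-3.13, -0.267, -0.001]
contact_force: [-0.3, 0.1, -0.7]
opening: 0.0854
grip_force: 0.0
276 166
```

View pics/fin.png

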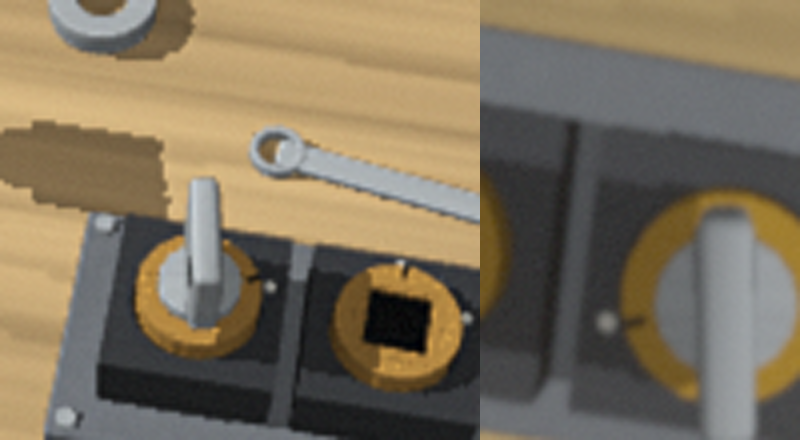

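```bash
python3 - <<'E'
from m import *
K,T,c=cam('wrist'); u0,v0=276-60,166-75; P=lambda x,y,z=.082:pix2z(K,T,u0+(x-480)/4,v0+y/4,z)[:2]
n=P(636,322); L=P(622,300); top=P(745,190); print(n,L,top)
c0=np.array([top[0]-.0295, L[1]-.0295]); print('c',c0)
for c in (c0,np.array([.578,-.0345])): d=n-c; print(np.linalg.norm(d),np.degrees(np.arctan2(d[1],d[0])))
# initial picture w2: notch crop (125,163) /5+ (225,165), pose then
W=np.eye(4);W[:3,:3]=[[.0114,.9999,-.001],[.9999,-.0114,.0002],[.0002,-.0011,-1]];W[:3,3]=[.5781,-.0384,.2187]
T2=W@np.array(get_calibration('wrist')['tool_from_camera'])
n=pix2z(K,T2,225+122/5,165+163/5,.082)[:2]; d=n-[.5780,-.0345]; print(np.linalg.norm(d),np.degrees(np.arctan2(d[1],d[0])))
E
```

```text
[ 0.56732152 -0.01094596] [ 0.57285065 -0.00611176] [ 0.60860564 -0.0352637 ]
c [ 0.57910564 -0.03561176]
0.02733619197914943 115.53619278709733
0.025861611296798457 114.38767770145111
0.026546406566292775 176.78097221114245
```

```bash
python3 - <<'E'
from m import *
K,T,c=cam('wrist'); u0,v0=276-60,166-75
dot=pix2z(K,T,u0+(607-480)/4,v0+322/4,.071)[:2]
W=np.eye(4);W[:3,:3]=[[.0114,.9999,-.001],[.9999,-.0114,.0002],[.0002,-.0011,-1]];W[:3,3]=[.5781,-.0384,.2187]
T2=W@np.array(get_calibration('wrist')['tool_from_camera'])
d0=pix2z(K,T2,225+83/5,165+157/5,.071)[:2]; d1=pix2z(K,T2,225+190/5,164.5,.071)[:2]
for n,p,c in (('dotB now',dot,(.579,-.0356)),('dotA',d0,(.578,-.0345)),('dotB before',d1,(.578,-.0345))):
    d=p-np.array(c); print(n,np.linalg.norm(d),np.degrees(np.arctan2(d[1],d[0])))
E
```

```text
dotB now 0.03683720665910876 114.1057685684995
dotA 0.03543325379987089 179.8957654392471
dotB before 0.03433930249741922 112.33711414604205
```

The key sits upright with its collar flush on the brass. The notch lies about 1.5° from the open dot, so the lock is at roughly 1.17 rad, and the neighbouring lock is unturned.

```bash
python3 -c "
from station import *
print(finish_job())"
```

```text
the job is handed in; nothing more can be done
None
```

The job is handed in: the steel key is pushed fully home in the middle-sized (23 mm) lock and turned clockwise to its stop (about 1.17 rad by my camera estimate). It was left upright with the arm clear, and no verdict came back.

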